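Stow the lidded parts pot in the lower tier of the kit box

TASK

Lift the hinged flap of the grey two-tier kit box by its grip until it stands up past upright, then stand the small round pot with the screw lid on the floor of the lower tier that the flap was covering. Leave the pot upright and the flap standing open.

Things in the scene. Friction and masses are not known exactly. Their poses are not given: they have to be found in the camera images.
- flap (a joint): Angle (rad) of the aluminium flap, 144 x 120 x 4 mm: 0 = closed, level, its mid-plane 44 mm above the worktop, over the lower tier; 1.57 = upright; 2.0 = stop, leaning back over the shallow tray. May start slightly ajar. Friction hinge: it stays at any angle where it is left; 2 to 3 N at the grip move it, and its black grip turns freely enough in the fingertips that the hand can stay upright.
- flap_grip (a point): Pinch point of the flap's black grip, an upright fin on the flap: 10 mm thick along its x (the hinge's direction; close the fingers along it), 26 mm long (y), 50 mm tall. The point is mid-fin, 16 mm below its top, 34 mm above the flap's face. Axes turn with the flap (z = flap's normal); the hinge line, parallel to x, lies 95 mm towards +y and 36 mm towards -z of here.
- lower_tier (a point): Centre of the lower tier's floor, 4 mm above the worktop: a well 150 (x) by 124 mm (y), the box's right-hand part. Axes are the box's, z up. Grey open box, 158 x 236 mm, fixed, walls 4 mm thick, rim 58 mm above the worktop. The flap's hinge line runs parallel to x, 62 mm towards +y of here and 40 mm up; beyond it is a fixed shallow tray of small things up to 75 mm above the worktop.
- pot_center (a point): Centre, half-way up, of the loose round pot: pale, ribbed white screw lid (stays on); 44 mm across the lid (top 10 mm), 41 mm below it, 32 mm high, 30 g; z is its axis; stands upright on the worktop. Near it, not wanted: a black waisted loupe (35 mm across, 34 mm high) and a white square charger cube (30 x 27 x 38 mm). A shelf hangs over the back of the worktop, 0.5 m up: keep the hand low.
There are look-alikes about, which are no part of the job. Leave any blue or orange look-alike of the part that bears pot_center alone.

How it is judged:
By the outcome, as a careful person would: the job done as asked, in the order asked, and still so for the second after the job is handed in, with the robot touching nothing.
It also fails if it takes over 56 s, if anything falls off the work surface, if the arm or the gripper's body presses on something with over 40 N, if the wrist force passes 120 N, or if a joint passes its speed limit or range.

ROBOT

A 7-joint arm with a two-finger parallel gripper is mounted at the origin on a cart in front of the work surface, level with it; the furniture and walls round the work are solid. World frame = base frame: x ahead of the robot, y to its left, z up, the work surface at z = 0. Lengths are in mm, angles in rad, forces in N, time in s.
With the tool pointing down it reaches from about 400 to 875 mm from the base axis. Payload 4.4 kg.
Tool frame: the origin (TCP) lies midway between the tips of the shut fingers; the grasp point (between the pads) lies 19 mm behind it; z points along the fingers, y is the line along which they close (so a half turn about z gives the same grasp; the last joint's range is limited). The gripper opens to 85 mm and grips with 20 to 120 N. Pads are 22 mm wide; open, the fingers measure 114 mm over their backs; the gripper's body (76 mm by 85 mm) begins 54 mm behind the grasp point. The pads swing forward as they close: fully open they stand 13 mm farther back than shut.
Start: joints at [1.074, 0.628, 0.038, 1.517, -0.027, 0.996, -0.02], TCP at [271.467, -590.613, 231.313] pointing down, gripper open.
Joint ranges: [-3.06, 3.06], [-0.37, 2.12], [-1.25, 1.32], [0.18, 2.47], [-1.1, 4.24], [0.23, 1.98], [-2.94, 2.94]. Speed limits (rad/s): [2.57, 2.57, 3.14, 3.14, 3.14, 3.14, 3.14].

INTERFACE

Orientations are given as [roll, pitch, yaw] about the fixed x, y, z axes, in that order (R = Rz(yaw) Ry(pitch) Rx(roll)).
In Python, from cell import read_state, get_image, finish_job gives the robot as it stands.
- The arm moves only by the tool send_rows, never from a script. Its argument "series" is a list of rows, each an object of numbers: "ax", "ay", "az": the turn, a rotation vector about the tool's x, y, z in rad; "dx", "dy", "dz": the shift along the tool's x, y, z in cm; "hand": the closure, from 0 (fully open) to 1 (shut). In form: [{"ax": .., "ay": .., "az": .., "dx": .., "dy": .., "dz": .., "hand": ..}, ...]. A call has 1 to 10 rows; each row is the pose to reach, as a shift and turn from the pose commanded when the call began, along the tool's axes at that moment; what a row does not reach only later rows make up. A row lasts 1/10 s, in which the tool goes at most 50 mm and 8.59 degrees, less where a joint would pass 70% of its speed; a pose out of reach is approached as far as the arm can. A call with a gripper value outside its range is refused whole. The fingers move at their own pace and stop on an object; the grip force is fixed at half the most. Time passes only in rows, so rows that repeat a pose let the fingers close. It gives the time, the measured TCP pose, the force, the opening and the grip force at its end, in the units of the state.
- read_state(): the state, without advancing time (a new reading comes with each control period).
- get_image(name): name is "scene" or "side" or "wrist"; returns a dict with "pixels" (400x640x3 uint8, red, green, blue), "mtx" (3x3 intrinsics, pixels), "R" (3x3) and "t" (3): a world point X has camera coordinates R X + t. Camera axes: x right, y down, z forward; pixel columns grow to the right and rows downward; lengths in mm; the calibration is good to about 2 mm. A picture is of the moment at which its call begins. There is no depth.
- finish_job(): hands the job in; it is judged then, once.
The state is a dict: "clock": time; "qpos": joint angles; "qd": joint speeds; "tau": joint torques, N m; "eef_pos": TCP position; "tool_rot": TCP orientation; "force": force on the tool from outside, world axes, zero at the start; "torque": the same for the moment, N m; "width": finger opening in mm; "gripper_force": force on a finger pad.
Only numpy, scipy, OpenCV 4.12 (cv2) and the standard library are available. Lean on these libraries where they do the work, as an engineer would, in place of code of your own. Each camera call takes 0.05 s, during which the arm holds its last target. There are 200 camera calls.

## Working session

There is one attempt and no reset: what is moved stays moved. The work goes in short steps, Python scripts to look and compute and a tool call to move; the robot and the scene stay as the last step left them, time stands still between calls to the robot, and variables do not carry over. Pictures are saved under pics/ and viewed, at most 14 in all, crops included, and the job is handed in when it is done.

Besides the shell and the picture viewer there is one more tool, called in YAML: its name, and indented under it one key for each argument. send_rows: Moves the arm, as the interface text tells. Its arguments: {"type":"object","properties":{"series":{"type":"array","items":{"type":"object","properties":{"ax":{"type":"number"},"ay":{"type":"number"},"az":{"type":"number"},"dx":{"type":"number"},"dy":{"type":"number"},"dz":{"type":"number"},"hand":{"type":"number"}}}}},"required":["series"]}

```bash
mkdir -p pics; ls; cat > h.py <<'E'
import numpy as np, cv2, pickle
from cell import read_state, get_image, finish_job
from scipy.spatial.transform import Rotation as Ro
def snap(name,fn):
    g=get_image(name); cv2.imwrite(f'pics/{fn}.png',cv2.cvtColor(g['pixels'],cv2.COLOR_RGB2BGR)); pickle.dump(g,open(f'pics/{fn}.pkl','wb')); return g
def load(fn): return pickle.load(open(f'pics/{fn}.pkl','rb'))
def ray(g,u,v):
    R=np.array(g['R']);t=np.array(g['t']);d=R.T@np.linalg.solve(np.array(g['mtx']),[u,v,1]); return -R.T@t,d/np.linalg.norm(d)
def onz(g,u,v,z):
    c,d=ray(g,u,v); return c+d*(z-c[2])/d[2]
def proj(g,X):
    p=np.array(g['mtx'])@(np.array(g['R'])@np.array(X,float)+np.array(g['t'])); return p[:2]/p[2]
def tri(obs):
    A=0;b=0
    for g,u,v in obs:
        c,d=ray(g,u,v);P=np.eye(3)-np.outer(d,d);A=A+P;b=b+P@c
    return np.linalg.solve(A,b)
def tool():
    s=read_state(); return np.array(s['eef_pos']),Ro.from_euler('xyz',s['tool_rot'])
def rel(X,Rt=None):
    p,R=tool(); print('d cm',np.round(R.inv().apply(np.array(X)-p)/10,2), 'a',None if Rt is None else np.round((R.inv()*Rt).as_rotvec(),3))
E
python3 - <<'E'
from h import *
a=snap('scene','s0');b=snap('side','d0')
s=read_state();print(s)
for g in(a,b):print(ray(g,320,200))
E
```

```text
pics
{'clock': 0.1, 'qpos': array([ 1.07421823,  0.62922083,  0.03845841,  1.51821764, -0.02699928,
        0.99629095, -0.02001924]), 'qd': array([ 0.00121533, -0.00269569,  0.00011492, -0.00131758, -0.00111964,
       -0.00192387, -0.00061609]), 'tau': array([ 2.31258105e-03, -5.64529216e+01,  1.23013794e+00, -1.93972206e+01,
        1.12974391e-02,  5.42392736e-03,  1.37769433e-05]), 'eef_pos': array([ 271.22799577, -590.12919432,  230.51865278]), 'tool_rot': array([-3.13997430e+00,  2.18451527e-05,  4.30749359e-01]), 'force': array([ 0.09924901, -0.03215165,  0.17544025]), 'torque': array([ 0.01912882, -0.03809991,  0.04266661]), 'gripper_force': 0.0, 'width': 85.28098247619468}
(array([115.828295  , 480.8877677 , 632.83914057]), array([ 0.39672537, -0.63690098, -0.66103413]))
(array([436.21263111, 685.8200753 , 417.83176822]), array([ 0.0105553 , -0.91694856, -0.3988658 ]))
```

View pics/s0.png

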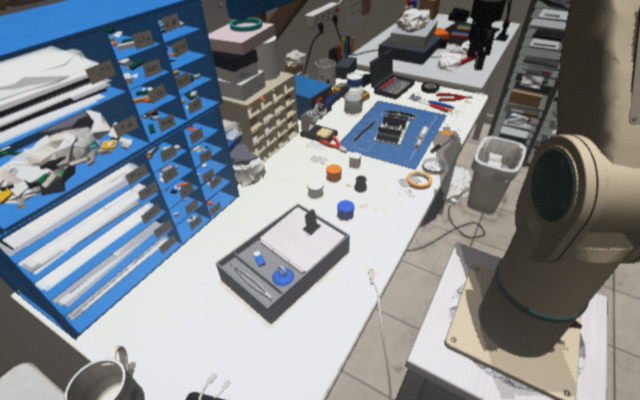

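View pics/d0.png

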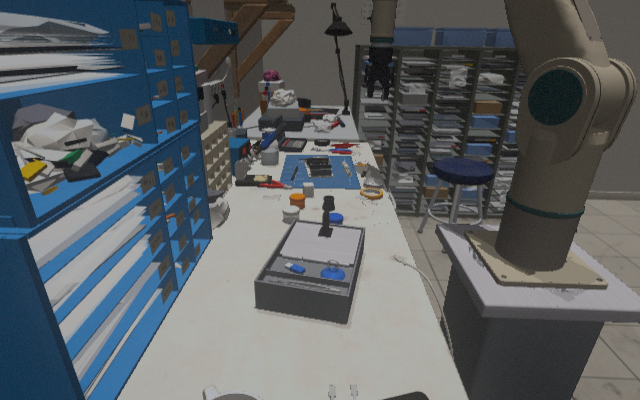

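The scene view shows the box around (285,260), with the black grip at (310,220), the white pot at (316,188), the blue and orange look-alikes at (345,209) and (333,172), and the loupe at (361,184). In the side view the grip is at about (326,220) and the pot at (290,214). I'll zoom in on both views.

```bash
python3 - <<'E'
from h import *
a=cv2.imread('pics/s0.png')[145:325,210:380];b=cv2.imread('pics/d0.png')[180:320,250:380]
a=cv2.resize(a,(400,424),interpolation=2);b=cv2.resize(b,(394,424),interpolation=2)
cv2.imwrite('pics/z0.png',np.hstack([a,b]))
print(a.shape,b.shape, 400/170,394/130)
E
```

```text
(424, 400, 3) (424, 394, 3) 2.3529411764705883 3.0307692307692307
```

View pics/z0.png

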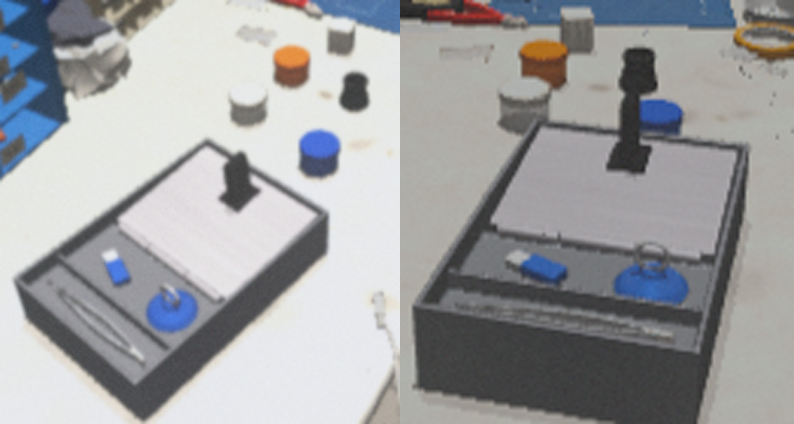

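```bash
python3 - <<'E'
from h import *
a=load('s0');b=load('d0')
S=lambda x,y:(210+x/2.353,145+y/2.356); D=lambda x,y:(250+(x-400)/3.031,180+y/3.0286)
cs=[onz(a,*S(*p),58) for p in[(208,140),(328,210),(143,402),(16,281)]]
cd=[onz(b,*D(*p),58) for p in[(540,123),(748,147),(697,350),(415,305)]]
for c in(cs,cd):
  print(np.round(c,1)); 
  print([round(np.linalg.norm(c[i]-c[(i+1)%4])) for i in range(4)], [np.round(np.arctan2(*(c[i]-c[j])[1::-1][:2]),3) for i,j in((0,1),(3,2),(3,0),(2,1))], np.mean(c,0))
print('grip top',tri([(a,*S(238,155)),(b,*D(630,90))]),'base',tri([(a,*S(240,196)),(b,*D(629,158))]))
# pot lid
for g,(x0,y0,x1,y1) in((a,(300,175,330,205)),(b,(278,203,302,226))):
  im=g['pixels'].astype(int)[y0:y1,x0:x1]; print(im.sum(2)[::3,::3]//3)
print('lid', onz(a,*S(248,94),32),onz(b,*D(525,92),32), 'blue',onz(a,*S(320,146),32),'or',onz(a,*S(292,59),32),onz(b,*D(543,50),32),'loupe',onz(a,*S(355,80),34))
E
```

```text
[[497.3 -34.7  58. ]
 [349.   -8.2  58. ]
 [379.8 233.5  58. ]
 [542.3 194.7  58. ]]
[151, 244, 167, 234] [np.float64(-0.177), np.float64(-0.234), np.float64(1.377), np.float64(1.444)] [442.10666174  96.3196546   58.        ]
[[495.3 -24.7  58. ]
 [348.2   2.4  58. ]
 [394.5 226.8  58. ]
 [545.  197.3  58. ]]
[150, 229, 153, 228] [np.float64(-0.182), np.float64(-0.193), np.float64(1.351), np.float64(1.368)] [445.76439227 100.46800733  58.        ]
grip top [431.88413946  10.04583693 103.10827296] base [431.11763805  11.65888568  51.94914414]
[[231 229 229 229 232 230 231 230 229 111]
 [230 230 229 231 227 228 230 232 230  99]
 [230 230 231 230 232 233 231 225 231 214]
 [229 231 226 231 232 233 233 231 228 230]
 [230 229 220 210 230 233 229 189 222 231]
 [230 231 230 117 123 136 127 127 224 230]
 [231 230 225 112 117 115 119 112 223 232]
 [228 229 230 151 115 112 119 157 230 231]
 [230 230 231 228 211 197 217 227 231 232]
 [229 231 230 231 232 229 231 232 232 232]]
[[171 172 173 172  87  74  78  78]
 [173 174 170 175 175 175 133  71]
 [171 171 177 175 175 175 174 108]
 [171 169  90 143 153 154 122 123]
 [171 170 120 101  94 104 105 153]
 [171 171  95  91  98  96  94 149]
 [173 170  86  91  93 120  87  72]
 [168 171 169 158 109  63 163 167]]
lid [ 517.41284785 -143.54524401   32.        ] [ 516.40179165 -131.41154828   32.        ] blue [ 408.03364482 -106.6758396    32.        ] or [ 505.96946677 -223.7136886    32.        ] [ 508.59179933 -220.36711287   32.        ] loupe [ 423.5481903  -221.05864085   34.        ]
```

```bash
python3 - <<'E'
from h import *
Rt=Ro.from_euler('xyz',[np.pi,0,1.386])
rel([510,-190,250],Rt)
E
```

```text
d cm [ 38.4  -26.39  -1.91] a [-0.002 -0.001 -0.955]
```

send_rows:
  series:
    - {"dx": 38.4,"dy": -26.4,"dz": -1.9,"az": -0.955,"hand": 0}
    - {"dx": 38.4,"dy": -26.4,"dz": -1.9,"az": -0.955,"hand": 0}
    - {"dx": 38.4,"dy": -26.4,"dz": -1.9,"az": -0.955,"hand": 0}
    - {"dx": 38.4,"dy": -26.4,"dz": -1.9,"az": -0.955,"hand": 0}
    - {"dx": 38.4,"dy": -26.4,"dz": -1.9,"az": -0.955,"hand": 0}
    - {"dx": 38.4,"dy": -26.4,"dz": -1.9,"az": -0.955,"hand": 0}
    - {"dx": 38.4,"dy": -26.4,"dz": -1.9,"az": -0.955,"hand": 0}
    - {"dx": 38.4,"dy": -26.4,"dz": -1.9,"az": -0.955,"hand": 0}
    - {"dx": 38.4,"dy": -26.4,"dz": -1.9,"az": -0.955,"hand": 0}
    - {"dx": 38.4,"dy": -26.4,"dz": -1.9,"az": -0.955,"hand": 0}

```text
invalid input at $.series[0]: expected keys ax, ay, az, dx, dy, dz, hand
```

```bash
python3 - <<'E'
from h import *
w=snap('wrist','w1'); print(ray(w,320,200)); s=read_state();print(s['qpos'],s['eef_pos'])
for X in([517,-137,32],[431,11,90],[408,-106,32]):print(proj(w,X))
rel([432,11,170],Ro.from_euler('xyz',[np.pi,0,1.386]))
E
```

```text
(array([ 339.4195961 , -557.91800221,  373.58162364]), array([-0.28243935, -0.11312005, -0.95259218]))
[ 1.07418358  0.62912872  0.03842325  1.51814036 -0.02703114  0.99630815
 -0.0199798 ] [ 271.29727386 -590.14809906  230.60241558]
[-125.08401534 -420.22518602]
[-573.52539703 -535.17039589]
[-176.12622705 -249.7921605 ]
d cm [ 39.71 -47.9    6.13] a [-0.001 -0.001 -0.955]
```

View pics/w1.png

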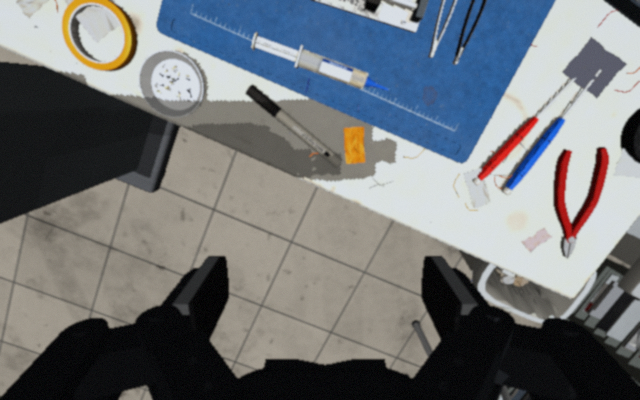

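The move was refused because every row needs all the keys, so this picture is only the start view: fingertips near (205,290) and (440,290), with the camera looking ahead on the tool's +x side.

send_rows:
  series:
    - {"ax": 0,"ay": 0,"dx": 38.4,"dy": -26.4,"dz": -1.9,"az": -0.955,"hand": 0}
    - {"ax": 0,"ay": 0,"dx": 38.4,"dy": -26.4,"dz": -1.9,"az": -0.955,"hand": 0}
    - {"ax": 0,"ay": 0,"dx": 38.4,"dy": -26.4,"dz": -1.9,"az": -0.955,"hand": 0}
    - {"ax": 0,"ay": 0,"dx": 38.4,"dy": -26.4,"dz": -1.9,"az": -0.955,"hand": 0}
    - {"ax": 0,"ay": 0,"dx": 38.4,"dy": -26.4,"dz": -1.9,"az": -0.955,"hand": 0}
    - {"ax": 0,"ay": 0,"dx": 38.4,"dy": -26.4,"dz": -1.9,"az": -0.955,"hand": 0}
    - {"ax": 0,"ay": 0,"dx": 38.4,"dy": -26.4,"dz": -1.9,"az": -0.955,"hand": 0}
    - {"ax": 0,"ay": 0,"dx": 38.4,"dy": -26.4,"dz": -1.9,"az": -0.955,"hand": 0}
    - {"ax": 0,"ay": 0,"dx": 38.4,"dy": -26.4,"dz": -1.9,"az": -0.955,"hand": 0}
    - {"ax": 0,"ay": 0,"dx": 38.4,"dy": -26.4,"dz": -1.9,"az": -0.955,"hand": 0}

```text
clock: 1.15
eef_pos: [513.1, -183.9, 250.7]
tool_rot: [3.14, -0.004, 1.394]
force: [0.4, 0.1, 0.7]
width: 85.7
gripper_force: 0.0
```

```bash
python3 - <<'E'
from h import *
w=snap('wrist','w2'); print(ray(w,320,200)); s=read_state();print(s['clock'],s['qpos'],s['eef_pos'],s['tool_rot'])
for X in([517,-137,32],[431,11,90],[408,-106,32]):print(proj(w,X))
rel([425,-25,190],Ro.from_euler('xyz',[np.pi,0,1.386]))
E
```

```text
(array([ 525.58568645, -109.19312451,  394.0575316 ]), array([-0.0653986 , -0.29394571, -0.95358216]))
1.2 [ 0.4741515   0.46400315 -0.26364375  1.78423374  0.14296131  0.91040348
 -0.02643657] [ 513.5677185 -183.2971613  250.6557703] [ 3.13950388 -0.00401348  1.39492687]
[320.78440924 124.03724439]
[178.90056932 -39.04772209]
[214.46476273 113.20685122]
d cm [ 14.01 -11.5    6.1 ] a [ 0.002 -0.004  0.009]
```

View pics/w2.png

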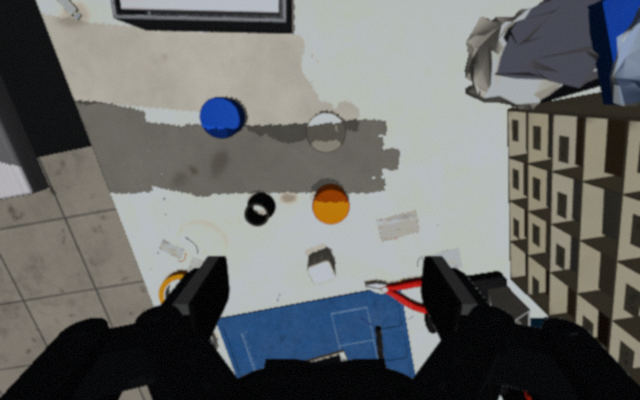

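The wrist view shows the pot lid at about (327,130), blue at (222,117), orange at (331,204), the loupe at (259,208) and the cube at (320,265). The near wall of the box crosses the top at row 25 or so. Next I'll move closer to the grip.

```bash
python3 - <<'E'
from h import *
w=load('w2');print('pot',onz(w,326.5,129,30),'blue',onz(w,222,116,30),'or',onz(w,331,202,30),'loupe',onz(w,259,207,34))
print(onz(w,113,20,58),onz(w,293,28,58))
rel([417,-65,200],Ro.from_euler('xyz',[np.pi,0,1.386]))
E
```

```text
pot [ 522.09375387 -143.42084019   30.        ] blue [ 414.48748303 -110.20789444   30.        ] or [ 512.69129019 -226.05051985   30.        ] loupe [ 430.46107232 -216.06871948   34.        ]
[347.94932766 -10.19652134  58.        ] [508.05185611 -45.55237893  58.        ]
d cm [  9.94 -11.59   5.08] a [ 0.002 -0.004  0.009]
```

send_rows:
  series:
    - {"ax": 0.002,"ay": -0.004,"az": 0.009,"dx": 9.9,"dy": -11.6,"dz": 5.0,"hand": 0}
    - {"ax": 0.002,"ay": -0.004,"az": 0.009,"dx": 9.9,"dy": -11.6,"dz": 5.0,"hand": 0}
    - {"ax": 0.002,"ay": -0.004,"az": 0.009,"dx": 9.9,"dy": -11.6,"dz": 5.0,"hand": 0}
    - {"ax": 0.002,"ay": -0.004,"az": 0.009,"dx": 9.9,"dy": -11.6,"dz": 5.0,"hand": 0}
    - {"ax": 0.002,"ay": -0.004,"az": 0.009,"dx": 9.9,"dy": -11.6,"dz": 5.0,"hand": 0}

```text
clock: 1.7
eef_pos: [412.8, -71.1, 200.0]
tool_rot: [-3.138, 0.005, 1.379]
force: [-0.1, -0.6, -0.1]
width: 85.6
gripper_force: 0.0
```

```bash
python3 - <<'E'
from h import *
w=snap('wrist','w3'); s=read_state();print(s['clock'],s['qpos'],s['eef_pos'],s['tool_rot'])
print(proj(w,[431.5,11,90]))
E
```

```text
1.75 [ 0.3028598   0.36715301 -0.26492737  2.15032096  0.16436978  0.6441473
 -0.27092777] [414.75346824 -72.34000307 200.53440828] [-3.14042887  0.00449774  1.37705168]
[329.901139    82.24092127]
```

View pics/w3.png

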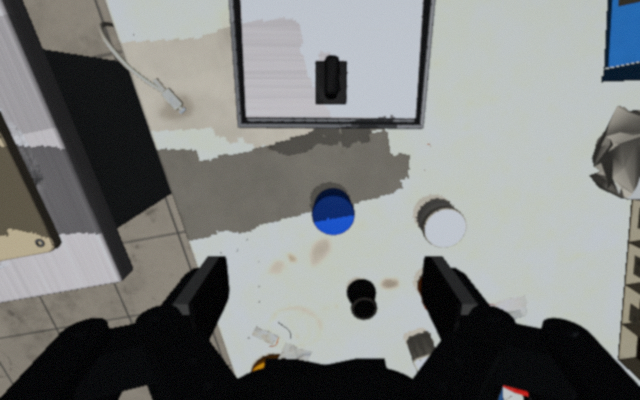

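The fin is at about (331,76) on its base plate (316–347, 60–104). The near rim corners are at (238,127) and (424,126), the blue pot at (333,211) and the white pot at (443,226).

```bash
python3 - <<'E'
from h import *
w=load('w3');a=load('s0');b=load('d0')
S=lambda x,y:(210+x/2.353,145+y/2.356); D=lambda x,y:(250+(x-400)/3.031,180+y/3.0286)
p,q=onz(w,238,127,58),onz(w,424,126,58);print(p,q,np.linalg.norm(p-q),np.arctan2(*(q-p)[1::-1]))
print('fin',onz(w,332,72,98),onz(w,332,76,88),'base',onz(w,331.5,82,47))
g=tri([(a,*S(238,155)),(b,*D(630,90)),(w,332,66)]);print(g,[proj(c,g) for c in(a,b,w)])
print('pot',onz(w,443,227,32),'potbyproj',proj(w,[520,-138,32]))
im=w['pixels'][40:130,295:370].astype(int).sum(2)//3
print(im[::4,20:60:2])
rel([432,10,140],Ro.from_euler('xyz',[np.pi,0,1.386]))
E
```

```text
[348.98672013  -8.4564857   58.        ] [503.45765855 -37.62683006  58.        ] 157.20108079683163 -0.18664245293218035
fin [434.04739452  17.09771734  98.        ] [433.8188462   14.95476088  88.        ] base [433.55994039  12.06544852  47.        ]
[431.66502396  17.80198861 107.89476851] [array([309.32509956, 211.62569471]), array([325.84439698, 208.96543829]), array([328.53292551,  70.72436675])]
pot [ 518.95500174 -145.34298244   32.        ] potbyproj [443.41610124 220.17044054]
[[196 195 194 197 197 195 196 197 195 197 196 196 195 195 198 195 196 197
  197 196]
 [195 196 196 197 198 198 197 197 196 198 196 198 197 197 196 198 197 196
  196 197]
 [199 196 197 196 197 197 198 198 197 197 195 198 197 196 198 195 198 195
  196 197]
 [197 196 193 184 188 192 191 187 195 198 199 196 196 196 196 196 199 197
  197 196]
 [196 195 184 180 181 158  86  37  35  47  68 129 187 197 197 198 197 198
  197 197]
 [176 150 148 147 132  49  17  21  22  23  23  20 115 151 151 163 187 196
  196 195]
 [116  32  31  31  26  10  17  23  27  26  20  13  19  29  30  37 154 197
  195 195]
 [120  31  3
[... 695 characters left out ...]
37  34  33  35  37  39  38  36  38  56 169 198
  199 197]
 [162 125 118 121 125 128 128 126 128 126 128 130 129 126 125 147 192 198
  198 197]
 [189 191 188 190 191 191 195 197 197 198 198 197 198 198 198 199 198 197
  199 195]
 [190 189 188 189 189 189 189 191 197 197 197 198 199 197 198 196 197 197
  198 198]
 [172 171 171 173 171 172 173 172 180 187 185 186 187 188 188 189 188 188
  189 188]
 [ 83  91  97  98  95  98  90  99  99  97  99  95  98 103 102 100  97  95
   98  90]
 [ 83  81  83  81  81  82  81  80  76  79  77  78  68  69  76  76  77  80
   59  46]
 [ 76  70  70  73  74  74  76  76  78  76  76  70  76  68  58  55  52  52
   57  59]]
d cm [8.44 0.11 6.02] a [-0.001  0.004 -0.009]
```

```bash
python3 - <<'E'
from h import *
R=Ro.from_euler('xyz',[np.pi,0,1.384])
rel([433.5,12.5,140],R);rel([433.5,12.5,70],R)
E
```

```text
d cm [8.71 0.21 6.01] a [-0.001  0.004 -0.007]
d cm [ 8.74  0.22 13.01] a [-0.001  0.004 -0.007]
```

send_rows:
  series:
    - {"ax": -0.001,"ay": 0.004,"az": -0.007,"dx": 8.7,"dy": 0.2,"dz": 6.0,"hand": 0}
    - {"ax": -0.001,"ay": 0.004,"az": -0.007,"dx": 8.7,"dy": 0.2,"dz": 6.0,"hand": 0}
    - {"ax": -0.001,"ay": 0.004,"az": -0.007,"dx": 8.7,"dy": 0.2,"dz": 6.0,"hand": 0}
    - {"ax": -0.001,"ay": 0.004,"az": -0.007,"dx": 8.7,"dy": 0.2,"dz": 6.0,"hand": 0}
    - {"ax": -0.001,"ay": 0.004,"az": -0.007,"dx": 8.7,"dy": 0.2,"dz": 6.0,"hand": 0}
    - {"ax": -0.001,"ay": 0.004,"az": -0.007,"dx": 8.7,"dy": 0.2,"dz": 9,"hand": 0.3}
    - {"ax": -0.001,"ay": 0.004,"az": -0.007,"dx": 8.7,"dy": 0.2,"dz": 11,"hand": 0.3}
    - {"ax": -0.001,"ay": 0.004,"az": -0.007,"dx": 8.7,"dy": 0.2,"dz": 13.0,"hand": 0.3}
    - {"ax": -0.001,"ay": 0.004,"az": -0.007,"dx": 8.7,"dy": 0.2,"dz": 13.0,"hand": 0.3}
    - {"ax": -0.001,"ay": 0.004,"az": -0.007,"dx": 8.7,"dy": 0.2,"dz": 13.0,"hand": 0.3}

```text
clock: 2.75
eef_pos: [433.3, 11.4, 70.6]
tool_rot: [-3.142, 0.0, 1.381]
force: [-0.3, -0.5, -0.1]
width: 59.7
gripper_force: 0.0
```

```bash
python3 - <<'E'
from h import *
w=snap('wrist','w4'); b=snap('side','d4'); s=read_state();print(s['clock'],s['qpos'],s['eef_pos'],s['tool_rot'],s['force'],s['width'])
x=cv2.imread('pics/d4.png')[150:310,240:390]; cv2.imwrite('pics/z4.png',np.hstack([cv2.imread('pics/w4.png')[160:400,140:500],cv2.resize(x,(360,384),interpolation=2)[60:300]]))
E
```

```text
2.85 [ 0.00585567  0.62940365 -0.14129362  2.23514625  0.29227437  0.2921717
 -0.57766894] [433.75015101  11.98951914  71.12721009] [ 3.14026188e+00 -3.09687908e-04  1.38218131e+00] [ 0.18332283 -0.10204626  0.55924816] 59.911331612835305
```

View pics/z4.png

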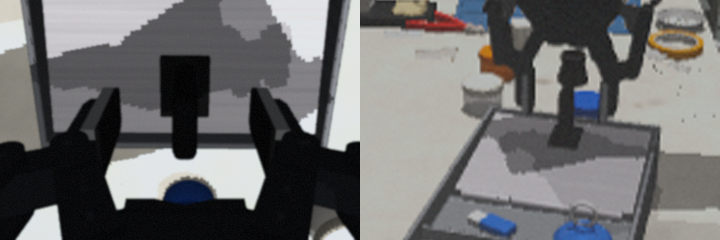

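The fin is centred between the pads. Closing the fingers now.

send_rows:
  series:
    - {"ax": 0,"ay": 0,"az": 0,"dx": 0,"dy": 0,"dz": 0,"hand": 1}
    - {"ax": 0,"ay": 0,"az": 0,"dx": 0,"dy": 0,"dz": 0,"hand": 1}
    - {"ax": 0,"ay": 0,"az": 0,"dx": 0,"dy": 0,"dz": 0,"hand": 1}
    - {"ax": 0,"ay": 0,"az": 0,"dx": 0,"dy": 0,"dz": 0,"hand": 1}
    - {"ax": 0,"ay": 0,"az": 0,"dx": 0,"dy": 0,"dz": 0,"hand": 1}
    - {"ax": 0,"ay": 0,"az": 0,"dx": 0,"dy": 0,"dz": 0,"hand": 1}

```text
clock: 3.45
eef_pos: [433.4, 12.6, 70.2]
tool_rot: [3.141, -0.0, 1.383]
force: [1.2, -1.4, 3.2]
width: 9.5
gripper_force: 59.9
```

```bash
python3 - <<'E'
from h import *
s=read_state();print(s['clock'],s['eef_pos'],s['force'],s['width'],s['gripper_force'])
p=.46+np.arange(1,21)*.0875; print(np.round(np.c_[p-.362,10.23*(np.cos(.46)-np.cos(p)),-10.23*(np.sin(p)-np.sin(.46))],2))
E
```

```text
3.45 [433.38752853  12.58367981  70.2045715 ] [ 1.16967118 -1.42556115  3.22438774] 9.546325474826824 59.91611659526825
[[ 0.19  0.43 -0.78]
 [ 0.27  0.93 -1.53]
 [ 0.36  1.49 -2.22]
 [ 0.45  2.11 -2.87]
 [ 0.54  2.79 -3.46]
 [ 0.62  3.51 -3.98]
 [ 0.71  4.28 -4.44]
 [ 0.8   5.08 -4.84]
 [ 0.89  5.92 -5.16]
 [ 0.97  6.78 -5.41]
 [ 1.06  7.66 -5.58]
 [ 1.15  8.55 -5.67]
 [ 1.24  9.44 -5.68]
 [ 1.32 10.33 -5.62]
 [ 1.41 11.22 -5.48]
 [ 1.5  12.08 -5.26]
 [ 1.59 12.93 -4.97]
 [ 1.67 13.75 -4.61]
 [ 1.76 14.53 -4.17]
 [ 1.85 15.27 -3.67]]
```

send_rows:
  series:
    - {"ax": 0,"ay": 0,"az": 0,"dx": 0.43,"dy": 0,"dz": -0.78,"hand": 1}
    - {"ax": 0,"ay": 0,"az": 0,"dx": 0.93,"dy": 0,"dz": -1.53,"hand": 1}
    - {"ax": 0,"ay": 0,"az": 0,"dx": 1.49,"dy": 0,"dz": -2.22,"hand": 1}
    - {"ax": 0,"ay": 0,"az": 0,"dx": 2.11,"dy": 0,"dz": -2.87,"hand": 1}
    - {"ax": 0,"ay": 0,"az": 0,"dx": 2.79,"dy": 0,"dz": -3.46,"hand": 1}
    - {"ax": 0,"ay": 0,"az": 0,"dx": 3.51,"dy": 0,"dz": -3.98,"hand": 1}

```text
clock: 4.05
eef_pos: [440.1, 46.5, 110.2]
tool_rot: [3.141, 0.001, 1.383]
force: [6.0, -3.5, -8.6]
width: 9.1
gripper_force: 58.2
```

```bash
python3 - <<'E'
from h import *
s=read_state();print(s['clock'],s['eef_pos'],s['tool_rot'],s['qpos'],s['force'],s['width'],s['gripper_force'])
E
```

```text
4.05 [440.11464998  46.51752445 110.15727267] [3.14142491e+00 9.95587463e-04 1.38285142e+00] [-0.03961719  0.55620286 -0.18429448  2.18689177  0.24352226  0.41733152
 -0.60793197] [ 5.98449103 -3.48721772 -8.64122837] 9.068882284291861 58.20406258106232
```

send_rows:
  series:
    - {"ax": 0,"ay": 0,"az": 0,"dx": 0.77,"dy": 0,"dz": -0.46,"hand": 1}
    - {"ax": 0,"ay": 0,"az": 0,"dx": 1.57,"dy": 0,"dz": -0.86,"hand": 1}
    - {"ax": 0,"ay": 0,"az": 0,"dx": 2.41,"dy": 0,"dz": -1.18,"hand": 1}
    - {"ax": 0,"ay": 0,"az": 0,"dx": 3.27,"dy": 0,"dz": -1.43,"hand": 1}
    - {"ax": 0,"ay": 0,"az": 0,"dx": 4.15,"dy": 0,"dz": -1.6,"hand": 1}
    - {"ax": 0,"ay": 0,"az": 0,"dx": 5.04,"dy": 0,"dz": -1.69,"hand": 1}
    - {"ax": 0,"ay": 0,"az": 0,"dx": 5.93,"dy": 0,"dz": -1.7,"hand": 1}

```text
clock: 4.75
eef_pos: [451.4, 103.0, 127.7]
tool_rot: [3.141, 0.003, 1.382]
force: [5.2, -8.4, 3.2]
width: 9.1
gripper_force: 60.0
```

```bash
python3 - <<'E'
from h import *
s=read_state();print(s['clock'],s['eef_pos'],s['tool_rot'],s['qpos'],s['force'],s['width'],s['gripper_force'])
E
```

```text
4.75 [451.36644492 102.99249232 127.74746947] [3.14059047 0.00344113 1.38208531] [-0.1543806   0.54133751 -0.18952427  2.1213916   0.21246148  0.49707678
 -0.69349676] [ 5.21696947 -8.41982067  3.18961237] 9.144756042936574 59.98670160770416
```

send_rows:
  series:
    - {"ax": 0,"ay": 0,"az": 0,"dx": 0.89,"dy": 0,"dz": 0.06,"hand": 1}
    - {"ax": 0,"ay": 0,"az": 0,"dx": 1.78,"dy": 0,"dz": 0.2,"hand": 1}
    - {"ax": 0,"ay": 0,"az": 0,"dx": 2.64,"dy": 0,"dz": 0.42,"hand": 1}
    - {"ax": 0,"ay": 0,"az": 0,"dx": 3.49,"dy": 0,"dz": 0.71,"hand": 1}
    - {"ax": 0,"ay": 0,"az": 0,"dx": 4.31,"dy": 0,"dz": 1.07,"hand": 1}
    - {"ax": 0,"ay": 0,"az": 0,"dx": 5.09,"dy": 0,"dz": 1.51,"hand": 1}
    - {"ax": 0,"ay": 0,"az": 0,"dx": 5.83,"dy": 0,"dz": 2.01,"hand": 1}
    - {"ax": 0,"ay": 0,"az": 0,"dx": 5.83,"dy": 0,"dz": 2.01,"hand": 1}

```text
clock: 5.55
eef_pos: [463.4, 163.0, 107.7]
tool_rot: [3.139, -0.0, 1.385]
force: [6.3, -2.4, 4.9]
width: 9.2
gripper_force: 67.6
```

```bash
python3 - <<'E'
from h import *
s=read_state();print(s['clock'],s['eef_pos'],s['tool_rot'],s['qpos'],s['force'],s['width'],s['gripper_force'])
b=snap('side','d5');a=snap('scene','s5')
x=cv2.imread('pics/d5.png')[130:320,220:420]; y=cv2.imread('pics/s5.png')[130:320,200:400];cv2.imwrite('pics/z5.png',cv2.resize(np.hstack([x,y]),(800,380),interpolation=2))
E
```

```text
5.55 [463.4482223  163.01709452 107.74544746] [ 3.13852240e+00 -4.89852171e-04  1.38478392e+00] [-0.28023116  0.60296231 -0.16916811  2.06600544  0.20897465  0.4855294
 -0.79114501] [ 6.31917292 -2.37153725  4.90632978] 9.196589715922556 67.55385875701904
```

View pics/z5.png

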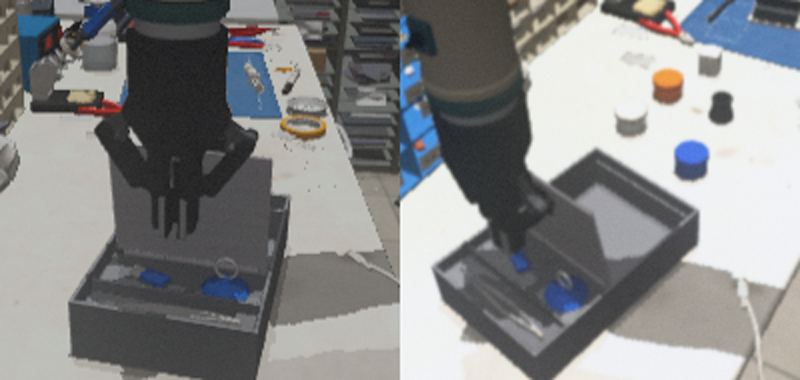

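The flap is standing past upright, the hand is clear of the tray, and the well is uncovered. Releasing and rising.

send_rows:
  series:
    - {"ax": 0,"ay": 0,"az": 0,"dx": 0,"dy": 0,"dz": 0,"hand": 0.3}
    - {"ax": 0,"ay": 0,"az": 0,"dx": 0,"dy": 0,"dz": 0,"hand": 0.3}
    - {"ax": 0,"ay": 0,"az": 0,"dx": 0,"dy": 0,"dz": 0,"hand": 0.3}
    - {"ax": 0,"ay": 0,"az": 0,"dx": 0,"dy": 0,"dz": 0,"hand": 0.3}
    - {"ax": 0,"ay": 0,"az": 0,"dx": 0,"dy": 0,"dz": -3,"hand": 0.3}
    - {"ax": 0,"ay": 0,"az": 0,"dx": 0,"dy": 0,"dz": -7,"hand": 0.3}
    - {"ax": 0,"ay": 0,"az": 0,"dx": 0,"dy": 0,"dz": -11,"hand": 0.2}
    - {"ax": 0,"ay": 0,"az": 0,"dx": 0,"dy": 0,"dz": -11,"hand": 0.2}

```text
clock: 6.45
eef_pos: [463.9, 164.3, 221.3]
tool_rot: [3.135, -0.005, 1.384]
force: [1.4, -0.6, -0.8]
width: 68.4
gripper_force: 0.0
```

```bash
python3 - <<'E'
from h import *
s=read_state();print(s['clock'],s['eef_pos'],s['force'],s['width'])
rel([512,-190,150],Ro.from_euler('xyz',[np.pi,0,1.384]))
E
```

```text
6.45 [463.94869068 164.33523548 221.27572276] [ 1.36299092 -0.6065295  -0.80651947] 68.38061751499889
d cm [-33.96  11.25   7.03] a [ 0.007 -0.005  0.   ]
```

send_rows:
  series:
    - {"ax": 0.007,"ay": -0.005,"az": 0,"dx": -10,"dy": 3.3,"dz": 0,"hand": 0.1}
    - {"ax": 0.007,"ay": -0.005,"az": 0,"dx": -34.0,"dy": 11.2,"dz": 7.0,"hand": 0.1}
    - {"ax": 0.007,"ay": -0.005,"az": 0,"dx": -34.0,"dy": 11.2,"dz": 7.0,"hand": 0.1}
    - {"ax": 0.007,"ay": -0.005,"az": 0,"dx": -34.0,"dy": 11.2,"dz": 7.0,"hand": 0.1}
    - {"ax": 0.007,"ay": -0.005,"az": 0,"dx": -34.0,"dy": 11.2,"dz": 7.0,"hand": 0.1}
    - {"ax": 0.007,"ay": -0.005,"az": 0,"dx": -34.0,"dy": 11.2,"dz": 7.0,"hand": 0.1}
    - {"ax": 0.007,"ay": -0.005,"az": 0,"dx": -34.0,"dy": 11.2,"dz": 7.0,"hand": 0.1}
    - {"ax": 0.007,"ay": -0.005,"az": 0,"dx": -34.0,"dy": 11.2,"dz": 7.0,"hand": 0.1}
    - {"ax": 0.007,"ay": -0.005,"az": 0,"dx": -34.0,"dy": 11.2,"dz": 7.0,"hand": 0.1}
    - {"ax": 0.007,"ay": -0.005,"az": 0,"dx": -34.0,"dy": 11.2,"dz": 7.0,"hand": 0.1}

```text
clock: 7.45
eef_pos: [507.6, -190.2, 146.2]
tool_rot: [-3.132, 0.003, 1.385]
force: [0.2, 0.7, -0.2]
width: 76.9
gripper_force: 0.0
```

```bash
python3 - <<'E'
from h import *
s=read_state();print(s['clock'],s['eef_pos'],s['tool_rot'],s['width'])
w=snap('wrist','w6');print(proj(w,[519,-144,32]))
rel([519,-144,110],Ro.from_euler('xyz',[np.pi,0,1.384]))
E
```

```text
7.45 [ 507.60833205 -190.24876112  146.16286878] [-3.13214768  0.00341688  1.38497364] 76.8609038107671
[330.34687428 133.13259735]
d cm [4.69 0.29 3.63] a [-0.009  0.003  0.003]
```

View pics/w6.png

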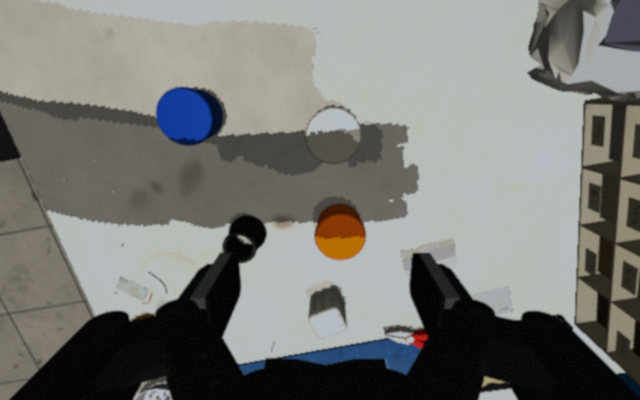

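The lid is centred at about (333,134), close to the prediction. It is about 80 px clear of orange at (340,232), and blue is well off to the left. Moving above the pot.

send_rows:
  series:
    - {"ax": 0,"ay": 0,"az": 0,"dx": 4.6,"dy": 0,"dz": 0,"hand": 0.1}
    - {"ax": 0,"ay": 0,"az": 0,"dx": 4.6,"dy": 0,"dz": 3,"hand": 0.1}
    - {"ax": 0,"ay": 0,"az": 0,"dx": 4.6,"dy": 0,"dz": 6,"hand": 0.1}
    - {"ax": 0,"ay": 0,"az": 0,"dx": 4.6,"dy": 0,"dz": 6,"hand": 0.1}
    - {"ax": 0,"ay": 0,"az": 0,"dx": 4.6,"dy": 0,"dz": 6,"hand": 0.1}
    - {"ax": 0,"ay": 0,"az": 0,"dx": 4.6,"dy": 0,"dz": 6,"hand": 0.1}

```text
clock: 8.1
eef_pos: [517.1, -146.5, 87.8]
tool_rot: [-3.136, 0.005, 1.385]
force: [0.9, 0.9, 0.2]
width: 76.5
gripper_force: 0.0
```

```bash
python3 - <<'E'
from h import *
s=read_state();print(s['clock'],s['eef_pos'],s['tool_rot'],s['width'])
w=snap('wrist','w7');print(proj(w,[521,-145,32]))
im=w['pixels']; cv2.imwrite('pics/z7.png',cv2.cvtColor(im[150:400,150:500],cv2.COLOR_RGB2BGR))
rel([521,-145,6],Ro.from_euler('xyz',[np.pi,0,1.384]))
E
```

```text
8.1 [ 517.14055367 -146.50949562   87.84073917] [-3.13602598  0.00478405  1.38482413] 76.50624246152331
[331.69407223 215.16322617]
d cm [0.29 0.38 8.19] a [-0.005  0.005  0.   ]
```

View pics/z7.png

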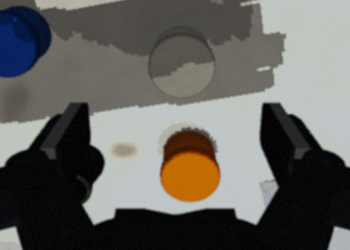

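send_rows:
  series:
    - {"ax": -0.005,"ay": 0.005,"az": 0,"dx": 0.25,"dy": 0.3,"dz": 2,"hand": 0.1}
    - {"ax": -0.005,"ay": 0.005,"az": 0,"dx": 0.25,"dy": 0.3,"dz": 4,"hand": 0.1}
    - {"ax": -0.005,"ay": 0.005,"az": 0,"dx": 0.25,"dy": 0.3,"dz": 6,"hand": 0.1}
    - {"ax": -0.005,"ay": 0.005,"az": 0,"dx": 0.25,"dy": 0.3,"dz": 7.5,"hand": 0.1}
    - {"ax": -0.005,"ay": 0.005,"az": 0,"dx": 0.25,"dy": 0.3,"dz": 8,"hand": 0.1}
    - {"ax": -0.005,"ay": 0.005,"az": 0,"dx": 0.25,"dy": 0.3,"dz": 8,"hand": 0.1}

```text
clock: 8.75
eef_pos: [519.0, -145.6, 6.7]
tool_rot: [-3.139, -0.0, 1.384]
force: [-0.4, 0.0, 0.6]
width: 76.9
gripper_force: 0.0
```

```bash
python3 - <<'E'
from h import *
s=read_state();print(s['clock'],s['eef_pos'],s['tool_rot'],s['force'])
rel([521,-144,6],Ro.from_euler('xyz',[np.pi,0,1.384]))
E
```

```text
8.75 [ 519.01527092 -145.56226747    6.65547044] [-3.13898388e+00 -5.29827505e-05  1.38353211e+00] [-0.42616355  0.03726436  0.62851546]
d cm [0.19 0.17 0.07] a [-0.003 -0.    -0.   ]
```

send_rows:
  series:
    - {"ax": 0,"ay": 0,"az": 0,"dx": 0.15,"dy": 0.15,"dz": 0,"hand": 0.1}
    - {"ax": 0,"ay": 0,"az": 0,"dx": 0.15,"dy": 0.15,"dz": 0,"hand": 1}
    - {"ax": 0,"ay": 0,"az": 0,"dx": 0.15,"dy": 0.15,"dz": 0,"hand": 1}
    - {"ax": 0,"ay": 0,"az": 0,"dx": 0.15,"dy": 0.15,"dz": 0,"hand": 1}
    - {"ax": 0,"ay": 0,"az": 0,"dx": 0.15,"dy": 0.15,"dz": 0,"hand": 1}
    - {"ax": 0,"ay": 0,"az": 0,"dx": 0.15,"dy": 0.15,"dz": 0,"hand": 1}
    - {"ax": 0,"ay": 0,"az": 0,"dx": 0.15,"dy": 0.15,"dz": -2,"hand": 1}
    - {"ax": 0,"ay": 0,"az": 0,"dx": 0.15,"dy": 0.15,"dz": -6,"hand": 1}
    - {"ax": 0,"ay": 0,"az": 0,"dx": 0.15,"dy": 0.15,"dz": -11,"hand": 1}
    - {"ax": 0,"ay": 0,"az": 0,"dx": 0.15,"dy": 0.15,"dz": -11,"hand": 1}

```text
clock: 9.75
eef_pos: [525.0, -145.2, 122.2]
tool_rot: [3.133, 0.0, 1.383]
force: [0.6, -0.6, -1.6]
width: 41.9
gripper_force: 60.8
```

```bash
python3 - <<'E'
from h import *
s=read_state();print(s['clock'],s['eef_pos'],s['tool_rot'],s['force'],s['width'],s['gripper_force'])
R=Ro.from_euler('xyz',[np.pi,0,1.384])
rel([438,40,120],R)
E
```

```text
9.75 [ 525.02879854 -145.20007743  122.21521573] [3.13306116e+00 3.78764706e-04 1.38347922e+00] [ 0.61714232 -0.56674549 -1.57561487] 41.93170245759398 60.7721221446991
d cm [ 16.58 -12.     0.11] a [ 0.009  0.    -0.001]
```

send_rows:
  series:
    - {"ax": 0.009,"ay": 0,"az": 0,"dx": 4,"dy": -3,"dz": 0,"hand": 1}
    - {"ax": 0.009,"ay": 0,"az": 0,"dx": 8,"dy": -6,"dz": 0,"hand": 1}
    - {"ax": 0.009,"ay": 0,"az": 0,"dx": 12,"dy": -9,"dz": 0,"hand": 1}
    - {"ax": 0.009,"ay": 0,"az": 0,"dx": 15,"dy": -11,"dz": 0,"hand": 1}
    - {"ax": 0.009,"ay": 0,"az": 0,"dx": 16.6,"dy": -12,"dz": 0,"hand": 1}
    - {"ax": 0.009,"ay": 0,"az": 0,"dx": 16.6,"dy": -12,"dz": 0,"hand": 1}
    - {"ax": 0.009,"ay": 0,"az": 0,"dx": 16.6,"dy": -12,"dz": 0,"hand": 1}
    - {"ax": 0.009,"ay": 0,"az": 0,"dx": 16.6,"dy": -12,"dz": 0,"hand": 1}

```text
clock: 10.55
eef_pos: [434.3, 39.8, 116.6]
tool_rot: [-3.13, 0.001, 1.382]
force: [-0.3, -0.1, 0.6]
width: 41.9
gripper_force: 60.8
```

```bash
python3 - <<'E'
from h import *
s=read_state();print(s['clock'],s['eef_pos'],s['tool_rot'],s['force'],s['width'],s['qpos'])
rel([438,40,11],Ro.from_euler('xyz',[np.pi,0,1.384]))
snap('scene','s8');snap('wrist','w8')
x=cv2.imread('pics/s8.png')[130:320,190:390]; y=cv2.imread('pics/w8.png');cv2.imwrite('pics/z8.png',np.hstack([cv2.resize(x,(400,380),interpolation=2),cv2.resize(y[:,:],(400,250)).copy()[:0].repeat(1,0).reshape(0,400,3) if 0 else cv2.resize(y,(400,380))]))
E
```

```text
10.55 [434.29771338  39.83915417 116.60812125] [-3.13010181e+00  5.47967501e-04  1.38183278e+00] [-0.25212187 -0.11542429  0.64233828] 41.9230633086455 [-0.05325492  0.53893096 -0.14105276  2.18954073  0.16397302  0.43359368
 -0.51329787]
d cm [ 0.09  0.48 10.56] a [-0.011  0.001 -0.002]
```

View pics/z8.png

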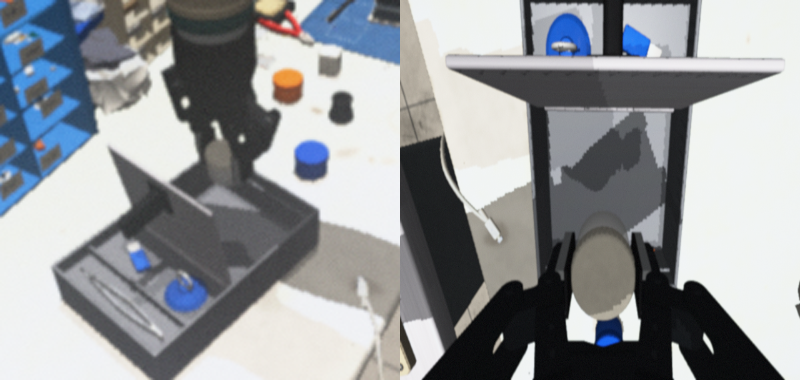

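The pot is held upright over the open well, and the flap is still standing. Lowering it, then opening part way.

send_rows:
  series:
    - {"ax": -0.008,"ay": 0,"az": 0,"dx": 0.1,"dy": 0.3,"dz": 3,"hand": 1}
    - {"ax": -0.008,"ay": 0,"az": 0,"dx": 0.1,"dy": 0.3,"dz": 6,"hand": 1}
    - {"ax": -0.008,"ay": 0,"az": 0,"dx": 0.1,"dy": 0.3,"dz": 8,"hand": 1}
    - {"ax": -0.008,"ay": 0,"az": 0,"dx": 0.1,"dy": 0.3,"dz": 9.3,"hand": 1}
    - {"ax": -0.008,"ay": 0,"az": 0,"dx": 0.1,"dy": 0.3,"dz": 9.8,"hand": 1}
    - {"ax": -0.008,"ay": 0,"az": 0,"dx": 0.1,"dy": 0.3,"dz": 10.2,"hand": 1}
    - {"ax": -0.008,"ay": 0,"az": 0,"dx": 0.1,"dy": 0.3,"dz": 10.2,"hand": 1}
    - {"ax": -0.008,"ay": 0,"az": 0,"dx": 0.1,"dy": 0.3,"dz": 10.2,"hand": 1}

```text
clock: 11.45
eef_pos: [436.0, 41.0, 14.6]
tool_rot: [-3.138, 0.0, 1.382]
force: [0.6, 0.3, -0.2]
width: 41.5
gripper_force: 60.9
```

```bash
python3 - <<'E'
from h import *
s=read_state();print(s['clock'],s['eef_pos'],s['tool_rot'],s['force'],s['width'],s['qpos'])
E
```

```text
11.45 [435.99255068  41.00916919  14.57064982] [-3.13768516e+00  1.49732505e-04  1.38213151e+00] [ 0.58702444  0.34011284 -0.18033946] 41.539691018760436 [ 0.01969154  0.76654501 -0.25836708  2.23712049  0.84746913  0.23703187
 -1.19112455]
```

send_rows:
  series:
    - {"ax": 0,"ay": 0,"az": 0,"dx": 0,"dy": 0.5,"dz": 0,"hand": 1}
    - {"ax": 0,"ay": 0,"az": 0,"dx": 0,"dy": 1.0,"dz": 0.2,"hand": 1}
    - {"ax": 0,"ay": 0,"az": 0,"dx": 0,"dy": 1.0,"dz": 0.35,"hand": 1}
    - {"ax": 0,"ay": 0,"az": 0,"dx": 0,"dy": 1.0,"dz": 0.35,"hand": 1}
    - {"ax": 0,"ay": 0,"az": 0,"dx": 0,"dy": 1.0,"dz": 0.35,"hand": 1}

```text
clock: 11.95
eef_pos: [446.5, 40.0, 11.4]
tool_rot: [-3.139, -0.001, 1.384]
force: [2.4, -0.3, 3.5]
width: 41.8
gripper_force: 61.1
```

```bash
python3 - <<'E'
from h import *
s=read_state();print(s['clock'],s['eef_pos'],s['tool_rot'],s['force'],s['width'],s['qpos'])
E
```

```text
11.95 [446.5344525   39.95727486  11.38575484] [-3.13931800e+00 -5.66228751e-04  1.38368181e+00] [ 2.366913   -0.25498233  3.47759985] 41.800930921810476 [ 0.03915679  0.77941977 -0.27892564  2.21149342  0.85165723  0.25836276
 -1.18419976]
```

send_rows:
  series:
    - {"ax": 0,"ay": 0,"az": 0,"dx": 0,"dy": 0,"dz": 0,"hand": 0.3}
    - {"ax": 0,"ay": 0,"az": 0,"dx": 0,"dy": 0,"dz": 0,"hand": 0.3}
    - {"ax": 0,"ay": 0,"az": 0,"dx": 0,"dy": 0,"dz": 0,"hand": 0.3}
    - {"ax": 0,"ay": 0,"az": 0,"dx": 0,"dy": 0,"dz": 0,"hand": 0.3}
    - {"ax": 0,"ay": 0,"az": 0,"dx": 0,"dy": 0,"dz": -2,"hand": 0.3}
    - {"ax": 0,"ay": 0,"az": 0,"dx": 0,"dy": 0,"dz": -5,"hand": 0.3}
    - {"ax": 0,"ay": 0,"az": 0,"dx": -2,"dy": 0,"dz": -10,"hand": 0.3}
    - {"ax": 0,"ay": 0,"az": 0,"dx": -5,"dy": 0,"dz": -14,"hand": 0.3}
    - {"ax": 0,"ay": 0,"az": 0,"dx": -6,"dy": 0,"dz": -15,"hand": 0.3}
    - {"ax": 0,"ay": 0,"az": 0,"dx": -6,"dy": 0,"dz": -15,"hand": 0.3}

```text
clock: 12.95
eef_pos: [435.5, -21.5, 162.6]
tool_rot: [-3.141, 0.001, 1.379]
force: [0.5, 0.3, 0.1]
width: 60.0
gripper_force: 0.0
```

```bash
python3 - <<'E'
from h import *
s=read_state();print(s['clock'],s['eef_pos'],s['force'],s['width'])
snap('scene','s9');snap('wrist','w9')
x=cv2.imread('pics/s9.png')[130:320,190:390]; y=cv2.imread('pics/w9.png');cv2.imwrite('pics/z9.png',np.hstack([cv2.resize(x,(400,380),interpolation=2),cv2.resize(y,(400,380))]))
E
```

```text
12.95 [435.52006066 -21.49630633 162.62145115] [0.54616324 0.3369881  0.07066718] 59.96922260111163
```

View pics/z9.png

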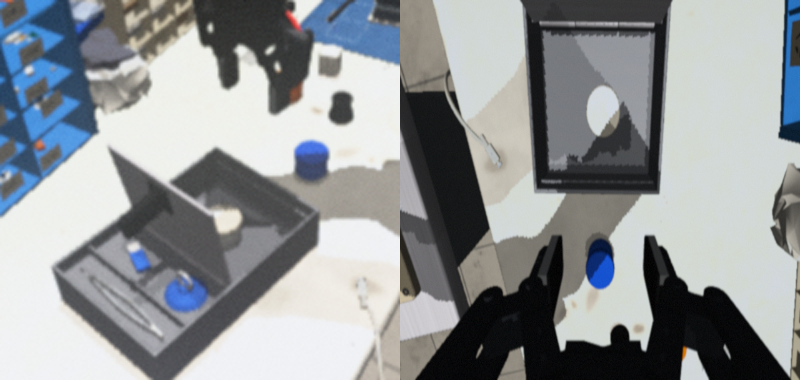

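The pot stands upright in the middle of the well, at about (603,110) in the right half of the picture. The flap is open past upright and the hand is clear, so I'm handing in.

```bash
python3 -c "
from h import *
print(finish_job())"
```

```text
the job is handed in; nothing more can be done
None
```

The job is handed in: in the last picture the flap stood open past upright and the pot stood upright on the lower tier's floor with the hand clear, at 13 s of the 56 s allowed; no verdict came back.

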